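# Fit and lock the camlock cap on the tank filler

## Task

Close the small steel tank: push the two-armed cap coupling fully home onto the grooved filler adaptor that stands up from the tank, past the drag of its seal until you feel it stop, then swing its two cam arms down one after the other until each hangs fully down beside the coupling. Bear no harder on the fitting than that takes, never force the arms down with the coupling short of home, leave the things standing round about where they are, and let go at the end.

Things in the scene. Friction and masses are not known exactly. Their poses are not given: they have to be found in the camera images.
- tank: low steel tank fixed on the table, 150 x 150 mm, 75 mm high; origin at the centre of its underside, z up. From the middle of its top a bolted flange (36 mm radius, 7 mm thick) with a gland nut (25 mm radius, to 21 mm) clamps the upright grooved adaptor, a neck 36 mm across. It is clamped more or less high: its top face stands 92 to 112 mm above the tank top, differently each time; this pose does not tell.
- coupling: loose metal cap coupling, 0.4 kg, standing mouth down: upright cylinder 54 mm across, 48.5 mm high, closed top, open mouth below, bore 38 mm. Origin at the centre of the mouth, z up, x through its two cam arms (a at +x, b at -x); its sides at +y and -y are bare for gripping. The adaptor's head is 36 mm across, its top edge chamfered 4 mm down to 29 mm across.
- coupling_top (a point): centre of the closed top face. On the adaptor the coupling meets its lip seal 11 mm short of home; the seal drags with 13 to 15 N and holds it wherever it is left; home is a hard stop, metal on metal, with this point 11.5 mm above the adaptor's top face. Within 0.7 mm of home the cams swing freely into the groove; further out they strain or jam. More than 45 N on the adaptor is too much.
- cam_arm_a (a joint): angle of cam arm a, rad: 0 = raised 35 degrees above level, 0.61 = level, outward, 2.18 = hanging straight down beside the coupling (locked, own stop). Stiff: stays where left, takes about 0.1 N m to swing. Its pivot lies 28 mm from the coupling's axis, 15 mm above its mouth, the pivot line along the coupling's y.
- cam_arm_a_tip (a point): middle of arm a near its free end, 50 mm out along the arm from the pivot. The arm is a bar 14 mm wide (19 mm at the end) and 6 mm thick that ends 54 mm from the pivot; its upper face, which looks outward when the arm is down, lies 8.5 mm from the parallel line through the pivot.
- cam_arm_b (a joint): angle of cam arm b, the same on the opposite side (-x of the coupling), same values and sizes as arm a
- cam_arm_b_tip (a point): middle of arm b near its free end, 50 mm out along the arm from the pivot
- mug_2: bamboo mug, 91 x 88 x 100 mm, bystander; origin at the centre of its underside
- glue_bottle: white glue bottle, 54 mm across, 146 mm high, bystander; origin at the centre of its underside
- pen_pot: black pot of pens, 85 mm across, 169 mm high, bystander; origin at the centre of its underside

How it is judged:
On the way, in this order (a step that is already met when the one before it is completed fails the run):
1. the coupling is pushed on over the adaptor's head, both arms still up (z of coupling in the frame of tank below 0.152 m and horizontal distance between coupling and tank below 0.004 m and angle between coupling's own z axis and vertical below 0.07 rad and value of joint each of cam_arm_a, cam_arm_b below 1.2 rad), for 0.2 s.
2. one arm is swung fully down (its cam in the groove, which needs the coupling home) while the other is still up (z of coupling in the frame of tank below 0.152 m and horizontal distance between coupling and tank below 0.004 m and angle between coupling's own z axis and vertical below 0.07 rad and ((value of joint cam_arm_a above 2 rad and value of joint cam_arm_b below 1.2 rad) or (value of joint cam_arm_b above 2 rad and value of joint cam_arm_a below 1.2 rad))), for 0.2 s.
3. the other arm is swung fully down too (z of coupling in the frame of tank below 0.152 m and horizontal distance between coupling and tank below 0.004 m and angle between coupling's own z axis and vertical below 0.07 rad and value of joint each of cam_arm_a, cam_arm_b above 2 rad), for 0.2 s.
At the end, for the whole second after the job is handed in: The coupling is on the adaptor (its mouth at most 77 mm above the tank top, within 4 mm of the axis, upright within 4 degrees), locked with both cam arms within 0.18 rad of straight down, and at rest (all of step 3 and linear speed of coupling below 0.01 m/s); the robot touches nothing.
It fails at once if the fitting is overloaded: coupling and arms together press on the adaptor with more than 45 N (contact force between coupling and tank above 45 N).
It fails at once if the bamboo mug is pushed aside (more than 30 mm) (distance of mug_2 from where it was at the start of the episode above 0.03 m).
It fails at once if the glue bottle is pushed aside (more than 30 mm) (distance of glue_bottle from where it was at the start of the episode above 0.03 m).
It fails at once if the pen pot is pushed aside (more than 30 mm) (distance of pen_pot from where it was at the start of the episode above 0.03 m).
It also fails if it takes over 61 s, if anything falls off the work surface, if the arm or the gripper's body presses on something with over 40 N, if the wrist force passes 120 N, or if a joint passes its speed limit or range.

## Robot

A 6-joint arm with a two-finger parallel gripper is mounted at the origin on the work surface; the furniture and walls round the work are solid. World frame = base frame: x ahead of the robot, y to its left, z up, the work surface at z = 0. Lengths are in m, angles in rad, forces in N, time in s.
With the tool pointing down it reaches from about 0.425 to 0.95 m from the base axis. Payload 3.5 kg.
Tool frame: the origin (TCP) lies at the very end of the fingers, on their centre line; the grasp point (between the pads) lies 19 mm behind it; z points along the fingers, x is the direction in which the jaws open and shut, and the axes are right-handed (so a half turn about z gives the same grasp; the last joint's range is limited). The gripper opens to 85 mm and grips with 20 to 120 N. Pads are 22 mm wide; open, the fingers measure 114 mm over their backs; the gripper's body (76 mm by 85 mm) begins 54 mm behind the grasp point. The pads swing forward as they close: fully open they stand 13 mm farther back than shut.
Start: joints at [0.996, 0.286, 1.577, -0, 1.279, -0.15], TCP at [0.278, 0.615, 0.231] pointing down, gripper open.
Joint ranges: [-2.77, 2.77], [-0.9, 2.22], [0.21, 2.48], [-1.53, 4.67], [0.24, 2.81], [-2.84, 2.84]. Speed limits (rad/s): [2.79, 2.79, 3.14, 3.14, 3.14, 3.14].

## Interface

Orientations are given as a unit quaternion [x, y, z, w].
In Python, from plant import ctrl, imaging gives the robot as it stands.
- The arm moves only by the tool arm_command, never from a script. Its argument "commands" is a list that holds one entry, the list of rows, each a list of 6 numbers: the shift along the tool's x, y, z in cm, then the turn, a rotation vector about the tool's x, y, z in degrees. A call has 1 to 10 rows; each row shifts and turns the commanded pose from where the row before left it, along the tool's axes as they then stand; what a row does not reach is not made up. A row lasts 1/12 s, in which the tool goes at most 41.7 mm and 7.16 degrees, less where a joint would pass 70% of its speed; a pose out of reach is approached as far as the arm can. A call with a gripper value outside its range is refused whole. "hand" is the opening, from 0 (shut) to 1 (fully open), set as the call begins (left out, the last holds). The fingers move at their own pace and stop on an object; "squeeze" is the grip in N (left out, the last holds). Time passes only in rows, so rows that do not move let the fingers close. It gives the time, the measured TCP pose, the force and the opening at its end, in the units of the state.
- ctrl.get_state(): the state, without advancing time (a new reading comes with each control period).
- imaging.read_camera(name): name is "scene" or "top" or "wrist"; returns the picture (420x560x3 uint8, red, green, blue); there is no depth.
- imaging.camera_params(name): a dict with "intrinsics" (3x3 intrinsics, pixels), "k1" (the pictures are not rectified: a ray, as slopes to the right and down, at radius r is drawn at 1 + k1 r^2 times it, then the intrinsics apply), "pose" (4x4, takes a point from camera to world coordinates); the wrist camera has in their place "hand_eye" (4x4, takes a point from camera to tool coordinates, whose origin is the TCP and whose axes are the tool frame's). Camera axes: x right, y down, z forward; pixel columns grow to the right and rows downward; lengths in m; the calibration is good to about 2 mm. A picture is of the moment at which its call begins: read the wrist's pose just before it. camera_params takes no time and is no camera call.
- ctrl.sign_off(): hands the job in, once; it reports no verdict.
The state is a dict: "time": time; "qpos": joint angles; "dq": joint speeds; "joint_efforts": joint torques, N m; "eef_pos": TCP position; "tcp_rot": TCP orientation; "contact_force": force on the tool from outside, world axes, zero at the start; "wrist_torque": the same for the moment, N m; "opening": opening from 0.0 (shut) to 1.0 (fully open).
Only numpy, scipy, OpenCV 4.12 (cv2) and the standard library are available. Lean on these libraries where they do the work, as an engineer would, in place of code of your own. Each camera call takes 0.05 s, during which the arm holds its last target. There are 200 camera calls.

## Working session

There is one attempt and no reset: what is moved stays moved. The work goes in short steps, Python scripts to look and compute and a tool call to move; the robot and the scene stay as the last step left them, time stands still between calls to the robot, and variables do not carry over. Pictures are saved under pics/ and viewed, about 8 in all and at most 12, crops included, and the job is handed in when it is done.

Besides the shell and the picture viewer there is one more tool, called after ">>>" by a JSON object that holds its "op" and its "data". arm_command: Moves the arm, as the interface text tells. Its arguments: {"type":"object","properties":{"commands":{"type":"array","items":{"type":"array","items":{"type":"array","items":{"type":"number"}}}},"hand":{"type":"number"},"squeeze":{"type":"number"}},"required":["commands"]}

```bash
ls; mkdir -p pics; python3 - <<'E'
from plant import ctrl, imaging
import cv2,numpy as np
s=ctrl.get_state();print(s)
for n in("scene","top"):
    im=imaging.read_camera(n);np.save(f"pics/{n}0.npy",im);cv2.imwrite(f"pics/{n}0.png",im[:,:,::-1])
    p=imaging.camera_params(n);print(n,p)
print(imaging.camera_params("wrist"))
E
```

```text
pics
{'time': 0.0, 'qpos': array([ 9.95988056e-01,  2.87163235e-01,  1.57818649e+00,  3.22963599e-06,
        1.27863502e+00, -1.50010658e-01]), 'dq': array([-0.00302584, -0.00075357,  0.00124738,  0.00021489, -0.00248757,
       -0.00078975]), 'joint_efforts': array([-5.36138778e-04, -4.05968571e+01, -2.92634815e+01, -1.47239180e-04,
        5.83403205e-03,  4.99805338e-06]), 'eef_pos': array([0.27780282, 0.61444872, 0.22994368]), 'tcp_rot': array([ 8.40278294e-01,  5.42153999e-01, -1.09127054e-03,  4.89553372e-04]), 'contact_force': array([-0.22832277,  0.76389586,  0.35148119]), 'wrist_torque': array([-0.05904071,  0.00708154, -0.03723429]), 'opening': 0.9970482563763456}
scene {'intrinsics': array([[464.67108158,   0.        , 285.22720395],
       [  0.        , 464.67108158, 208.35222031],
       [  0.        ,   0.        ,   1.        ]]), 'k1': -0.059491498567106164, 'pose': array([[-0.56525503, -0.36469593,  0.73992137, -0.10269261],
       [-0.82475143,  0.23192212, -0.51574918,  0.7885067 ],
       [ 0.0164875 , -0.90178102, -0.43187863,  0.44074561],
       [ 0.        ,
[... 351 characters left out ...]
02878867,  0.3619653 ],
       [ 0.02927962, -0.05940733, -0.99780433,  0.99281471],
       [ 0.        ,  0.        ,  0.        ,  1.        ]])}
{'intrinsics': array([[338.09613837,   0.        , 283.82618046],
       [  0.        , 338.09613837, 211.23328883],
       [  0.        ,   0.        ,   1.        ]]), 'k1': -0.014482634178312147, 'hand_eye': array([[ 9.99999766e-01,  3.53836073e-04, -5.85163037e-04,
         2.77789761e-05],
       [-1.80157095e-04,  9.61811485e-01,  2.73712685e-01,
        -6.76805964e-02],
       [ 6.59665952e-04, -2.73712516e-01,  9.61811324e-01,
        -1.41282677e-01],
       [ 0.00000000e+00,  0.00000000e+00,  0.00000000e+00,
         1.00000000e+00]])}
```

View pics/scene0.png

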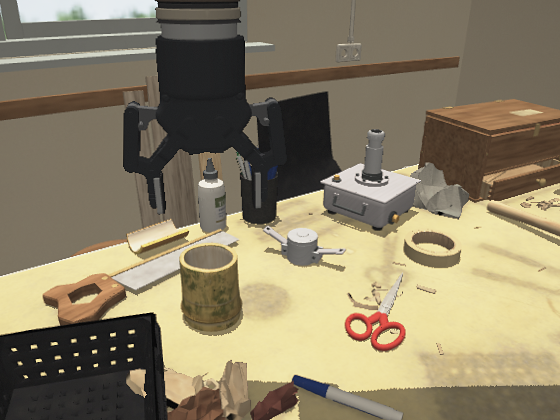

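View pics/top0.png

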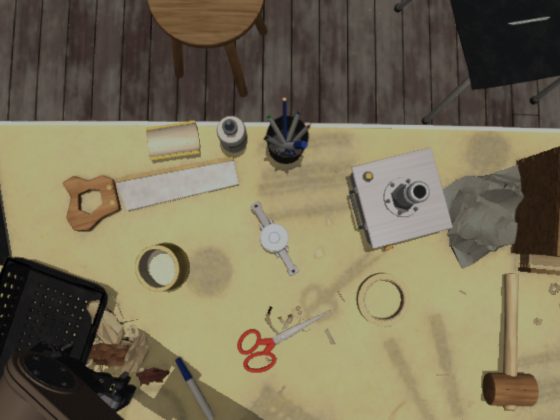

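The coupling is at about (273,237) in the top view and (302,245) in the scene view, with its arms along the image diagonal. The tank is at (402,197), and the adaptor's top is at (418,192) in the top view and (376,132) in the scene view. Next I'll view enlarged crops.

```bash
python3 - <<'E'
import cv2,numpy as np
def crop(n,x,y,w,h):
    im=np.load(f"pics/{n}0.npy")[y:y+h,x:x+w,::-1]
    k=400/w; o=cv2.resize(im,(400,300),interpolation=cv2.INTER_CUBIC)
    for u in range((x+9)//10*10,x+w,10):
        cv2.line(o,(int((u-x)*k),0),(int((u-x)*k),6 if u%50 else 14),(0,0,255),1)
        if u%20==0: cv2.putText(o,str(u),(int((u-x)*k)-8,24),0,.32,(0,0,255),1)
    for v in range((y+9)//10*10,y+h,10):
        cv2.line(o,(0,int((v-y)*k)),(6,int((v-y)*k)),(0,0,255),1)
        cv2.putText(o,str(v),(8,int((v-y)*k)+4),0,.32,(0,0,255),1)
    return o
a=np.hstack([crop("top",220,197,108,81),crop("top",345,145,120,90)])
b=np.hstack([crop("scene",255,210,100,75),crop("scene",310,120,120,90)])
cv2.imwrite("pics/c1.png",np.vstack([a,b]))
E
```

```text
(no output)
```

View pics/c1.png

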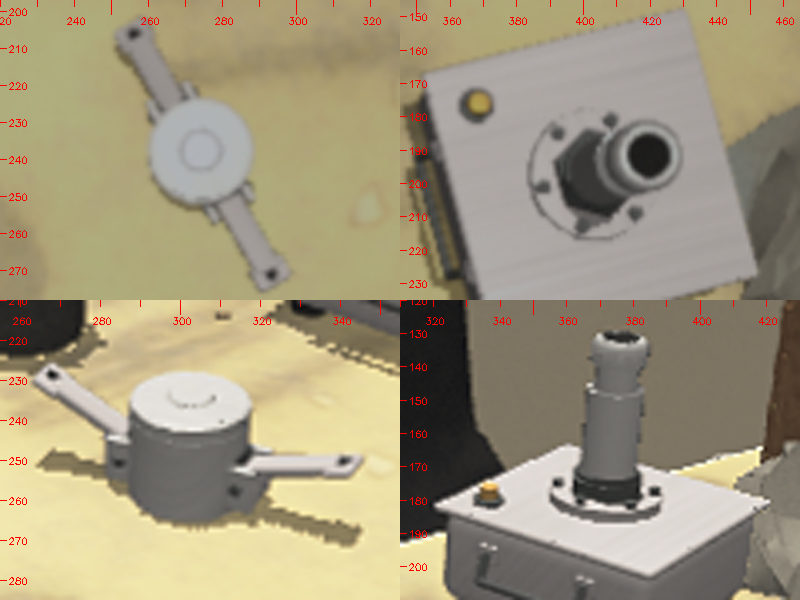

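The crops give these pixels:

| Feature | Top view | Scene view |
|---|---|---|
| Coupling disc | (274.3,237.8) | (302.5,235.5) |
| Arm holes | (256.2,205.9), (293.2,271.0) | (268,228.3), (341,250) |
| Adaptor top | (419.1,191.8) | (376,130.8) |

I also have the tank corners. Next I'll triangulate.

```bash
cat >h.py <<'E'
import numpy as np,cv2
from plant import ctrl, imaging
from scipy.optimize import least_squares as LS
from scipy.spatial.transform import Rotation as R
def pose(n,s=None):
    p=imaging.camera_params(n)
    if n!="wrist": return p,p["pose"]
    s=s or ctrl.get_state(); T=np.eye(4);T[:3,:3]=R.from_quat(s["tcp_rot"]).as_matrix();T[:3,3]=s["eef_pos"]
    return p,T@p["hand_eye"]
def proj(n,X,s=None):
    p,T=pose(n,s); c=(np.atleast_2d(X)-T[:3,3])@T[:3,:3]; m=c[:,:2]/c[:,2:]
    m=m*(1+p["k1"]*(m**2).sum(1,keepdims=True)); K=p["intrinsics"]
    return m*K[0,0]+K[:2,2]
def tri(obs,x0=(.5,.4,.05)): # obs: [(cam,(u,v))]
    r=LS(lambda X:np.concatenate([proj(n,X)[0]-uv for n,uv in obs]),x0); return r.x,r.fun
E
python3 - <<'E'
from h import *
for k,t,s in [("ctop",(274.3,237.8),(302.5,235.5)),("tip1",(256.2,205.9),(268,228.3)),("tip2",(293.2,271),(341,250)),("adtop",(419.1,191.8),(376,130.8))]:
    print(k,*[v.round(4) for v in tri([("top",t),("scene",s)])])
# coupling with z fixed
def f(q,pts,cams,z):
    x,y,a=q;c,s=np.cos(a),np.sin(a)
    return np.concatenate([proj(n,[x+c*p[0]-s*p[1],y+s*p[0]+c*p[1],p[2]])[0]-uv for p,n,uv in pts])
d=.075
C=[(d,d,d),(d,-d,d),(-d,-d,d),(-d,d,d)]
best=None
T=[(351.9,166.9),(431.4,147.7),(452.1,226.9)] # image order clockwise from TL
S=dict(left=(320.5,181.8),back=(360.4,163.8),right=(420.7,180.9),front=(385.6,202.5))
# top image: up = +x, left = +y. TL=(+,+) TR=(+,-) BR=(-,-); scene: back=+x.. assign by nearest
pts=[(C[0],"top",T[0]),(C[1],"top",T[1]),(C[2],"top",T[2])]
q=LS(f,[.5,.15,0.2],args=(pts,None,0));print("tank top only",q.x,q.fun.round(1))
X=q.x;c,s=np.cos(X[2]),np.sin(X[2])
for p in C:
    uv=proj("scene",[X[0]+c*p[0]-s*p[1],X[1]+s*p[0]+c*p[1],p[2]])[0]
    k=min(S,key=lambda k:np.hypot(*(uv-S[k])));print(k,uv,S[k]);pts.append((p,"scene",S[k]))
q=LS(f,q.x,args=(pts,None,0));print("tank both",q.x,q.fun.round(1))
pc=[((0,0,.0485),"top",(274.3,237.8)),((0,0,.0485),"scene",(302.5,235.5))]
q=LS(lambda v:f([*v,0],pc,0,0),[.4,.4]);print("coup",q.x,q.fun.round(1))
E
```

```text
ctop [0.4687 0.3513 0.0441] [-0.2754 -0.2136  0.3282  0.0115]
tip1 [0.5282 0.3857 0.0416] [-0.1912 -0.1345  0.2261  0.016 ]
tip2 [0.4063 0.3149 0.0338] [-0.2045 -0.1761  0.2448 -0.0009]
adtop [0.5438 0.1168 0.1807] [-0.1457 -0.1375  0.2463 -0.0125]
tank top only [0.54505999 0.11559643 0.25347147] [ 1.5  0.1 -0.8  0.5 -0.7 -0.6]
left [321.83269314 179.40745129] (320.5, 181.8)
back [360.59733283 161.84901028] (360.4, 163.8)
right [419.75093019 178.49583067] (420.7, 180.9)
front [384.33290187 199.66760785] (385.6, 202.5)
tank both [0.54342331 0.11657918 0.25660193] [ 0.9  1.2 -1.5  1.2 -1.1  0.1  1.5 -2.   0.2 -1.7 -0.7 -2.1 -0.8 -2.4]
coup [0.46732423 0.35236988] [-0.8  0.5  0.4 -1.7]
```

>>> {"op": "arm_command", "data": {"commands": [[[0,0,0,0,0,-6.8],[0,0,0,0,0,-6.8],[0,0,0,0,0,-6.8],[0,0,0,0,0,-6.8],[0,0,0,0,0,-6.8],[0,0,0,0,0,-6.8],[0,0,0,0,0,-6.8],[0,0,0,0,0,-6.8]]], "hand": 1}}

```text
time: 0.77
eef_pos: [0.2779, 0.6147, 0.2305]
tcp_rot: [0.497, 0.868, -0.001, -0.0]
contact_force: [-0.3, -0.1, -0.6]
opening: 1.0
```

```bash
cat >>h.py <<'E'
def to(x,y,z,yaw=None): # shift to world target in tool axes (cm); yaw = deg of tool x axis; also residual rotvec
    s=ctrl.get_state();r=R.from_quat(s["tcp_rot"]);M=r.as_matrix()
    d=np.array([x,y,z])-s["eef_pos"]; a=np.degrees(np.arctan2(M[1,0],M[0,0]))
    print("t",round(s["time"],2),"tcp",s["eef_pos"].round(4),"xyaw",a.round(2),"F",s["contact_force"].round(1),"op",round(s["opening"],3),"q6",s["qpos"][5].round(2))
    print("shift cm",(M.T@d*100).round(2))
    if yaw is None: yaw=a
    t=np.radians(yaw); G=np.array([[np.cos(t),np.sin(t),0],[np.sin(t),-np.cos(t),0],[0,0,-1]]).T
    print("turn deg",np.degrees((r.inv()*R.from_matrix(G)).as_rotvec()).round(2))
E
python3 -c "
from h import *
to(.468,.352,.20,120.2)"
```

```text
t 0.77 tcp [0.2779 0.6147 0.2305] xyaw 120.4 F [-0.3 -0.1 -0.6] op 1.0 q6 -1.11
shift cm [-32.27   3.11   3.07]
turn deg [-0.07  0.04  0.2 ]
```

>>> {"op": "arm_command", "data": {"commands": [[[-3.6,0.35,0.35,0,0,0],[-3.6,0.35,0.35,0,0,0],[-3.6,0.35,0.35,0,0,0],[-3.6,0.35,0.35,0,0,0],[-3.6,0.35,0.35,0,0,0],[-3.6,0.35,0.35,0,0,0],[-3.6,0.35,0.35,0,0,0],[-3.6,0.35,0.35,0,0,0],[-3.5,0.3,0.3,0,0,0],[0,0,0,0,0,0]]]}}

```text
time: 1.6
eef_pos: [0.4693, 0.3463, 0.199]
tcp_rot: [0.502, 0.865, -0.001, 0.0]
contact_force: [0.4, 0.1, -0.7]
opening: 1.001
```

```bash
python3 -c "
from h import *
to(.468,.352,.20,120.2)
im=imaging.read_camera('wrist');cv2.imwrite('pics/w1.png',cv2.resize(im[:,:,::-1],(800,600),interpolation=cv2.INTER_CUBIC))
print(proj('wrist',[[.468,.352,.0485],[.468,.352,.006]]))"
```

```text
t 1.6 tcp [0.4693 0.3463 0.199 ] xyaw 119.75 F [ 0.4  0.1 -0.7] op 1.001 q6 -1.63
shift cm [ 0.56  0.17 -0.1 ]
turn deg [-0.11  0.13 -0.45]
[[289.02105462 197.74420687]
 [288.41551437 187.9294947 ]]
```

View pics/w1.png

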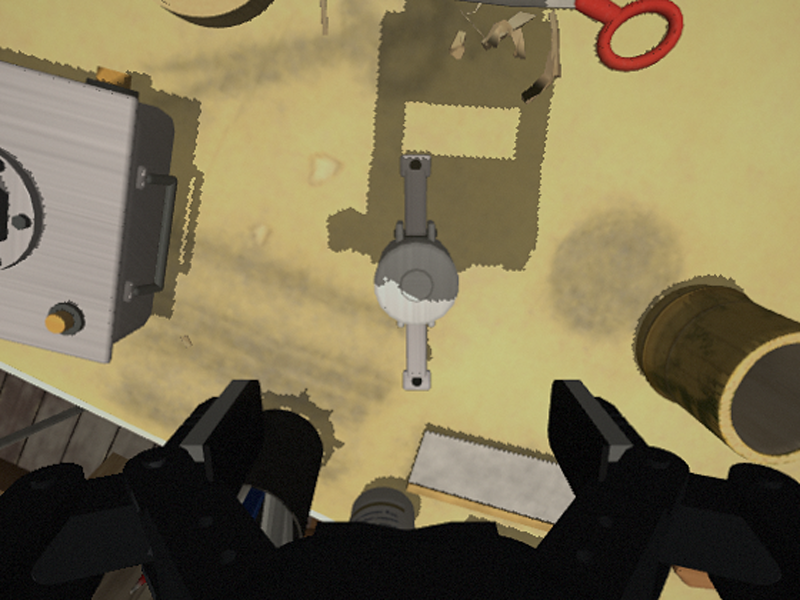

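The wrist view shows the coupling disc at (416,284) in the 800-wide picture, with its arms exactly vertical (holes at x=416). The yaw is right, so I'll solve for the position from this view.

```bash
python3 -c "
from h import *
uv=np.array([416.5,284])/800*560
q=LS(lambda v:proj('wrist',[*v,.0485])[0]-uv,[.468,.352]).x;print(q)
to(q[0],q[1],.006,119.75)"
```

```text
[0.46771774 0.35443325]
t 1.65 tcp [0.4679 0.3484 0.1993] xyaw 119.78 F [ 0.6  0.5 -0.2] op 0.998 q6 -1.62
shift cm [ 0.54  0.32 19.33]
turn deg [-0.11  0.01  0.03]
```

>>> {"op": "arm_command", "data": {"commands": [[[0.15,0.15,2.5,0,0,0],[0.15,0.15,2.5,0,0,0],[0,0,2.5,0,0,0],[0,0,2.5,0,0,0],[0,0,2.5,0,0,0],[0,0,0,0,0,0],[0,0,0,0,0,0],[0,0,0,0,0,0]]]}}

```text
time: 2.32
eef_pos: [0.4683, 0.3561, 0.0766]
tcp_rot: [0.499, 0.867, 0.001, 0.0]
contact_force: [1.6, 0.1, 0.9]
opening: 1.001
```

```bash
python3 -c "
from h import *
to(.4688,.3523,.006,119.75)
im=imaging.read_camera('wrist');cv2.imwrite('pics/w2.png',im[:,:,::-1])
print(proj('wrist',[[.4688,.3523,.0485]]))"
```

```text
t 2.32 tcp [0.4683 0.3561 0.0766] xyaw 120.11 F [1.6 0.1 0.9] op 1.001 q6 -1.62
shift cm [-0.36 -0.16  7.06]
turn deg [ 0.1  -0.    0.36]
[[280.21193589 243.26342376]]
```

View pics/w2.png

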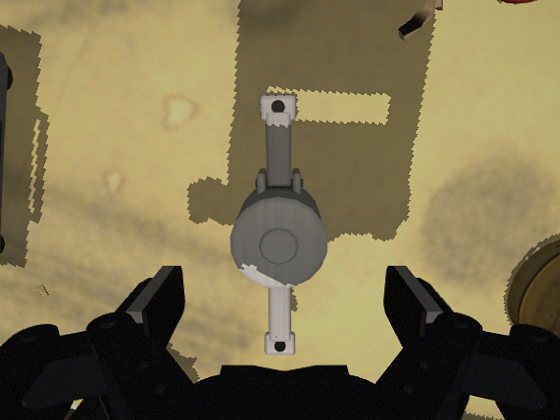

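The disc is at (279,243) against a prediction of (280,243), so the position is confirmed. Descend and grip.

>>> {"op": "arm_command", "data": {"commands": [[[-0.4,-0.15,1.5,0,0,0.4],[0,0,1.5,0,0,0],[0,0,1.5,0,0,0],[0,0,1.5,0,0,0],[0,0,1.0,0,0,0],[0,0,0,0,0,0],[0,0,0,0,0,0],[0,0,0,0,0,0]]]}}

```text
time: 3.03
eef_pos: [0.4697, 0.3515, 0.0069]
tcp_rot: [0.503, 0.865, 0.001, 0.001]
contact_force: [-0.3, 0.6, -0.8]
opening: 1.002
```

```bash
python3 -c "
from h import *
to(.4688,.3523,.006,119.75)"
```

```text
t 3.03 tcp [0.4697 0.3515 0.0069] xyaw 119.67 F [-0.3  0.6 -0.8] op 1.002 q6 -1.62
shift cm [ 0.11 -0.04  0.09]
turn deg [ 0.16  0.01 -0.08]
```

>>> {"op": "arm_command", "data": {"commands": [[[0,0,0,0,0,0],[0,0,0,0,0,0],[0,0,0,0,0,0],[0,0,0,0,0,0],[0,0,0,0,0,0],[0,0,0,0,0,0],[0,0,0,0,0,0],[0,0,0,0,0,0],[0,0,0,0,0,0],[0,0,0,0,0,0]]], "hand": 0, "squeeze": 90}}

```text
time: 3.87
eef_pos: [0.4696, 0.3517, 0.0071]
tcp_rot: [0.503, 0.864, 0.001, 0.0]
contact_force: [-1.3, 0.4, 5.6]
opening: 0.612
```

```bash
python3 -c "
from h import *
to(.4688,.3523,.256,119.75)"
```

```text
t 3.87 tcp [0.4696 0.3517 0.0071] xyaw 119.65 F [-1.3  0.4  5.6] op 0.612 q6 -1.62
shift cm [  0.1    0.03 -24.89]
turn deg [ 0.15 -0.03 -0.1 ]
```

>>> {"op": "arm_command", "data": {"commands": [[[0,0,-1.5,0,0,0],[0,0,-2.5,0,0,0],[0,0,-3,0,0,0],[0,0,-3,0,0,0],[0,0,-3,0,0,0],[0,0,-3,0,0,0],[0,0,-3,0,0,0],[0,0,-3,0,0,0],[0,0,-1,0,0,0],[0,0,0,0,0,0]]]}}

```text
time: 4.7
eef_pos: [0.4699, 0.3515, 0.2384]
tcp_rot: [0.503, 0.865, 0.003, 0.002]
contact_force: [0.1, 0.3, -3.3]
opening: 0.615
```

```bash
python3 -c "
from h import *
to(.5445,.1165,.237,119.75)"
```

```text
t 4.7 tcp [0.4699 0.3515 0.2384] xyaw 119.66 F [ 0.1  0.3 -3.3] op 0.615 q6 -1.62
shift cm [-24.11  -5.15   0.12]
turn deg [ 0.35  0.02 -0.09]
```

>>> {"op": "arm_command", "data": {"commands": [[[-1.5,-0.7,0,0,0,0],[-2,-0.9,0,0,0,0],[-2.5,-1.2,0,0,0,0],[-2.5,-1.2,0,0,0,0],[-2.5,-1.2,0,0,0,0],[-2,-0.9,0,0,0,0],[-1.5,-0.7,0,0,0,0],[-0.5,-0.2,0,0,0,0],[0,0,0,0,0,0],[0,0,0,0,0,0]]]}}

```text
time: 5.53
eef_pos: [0.4812, 0.186, 0.2334]
tcp_rot: [0.503, 0.864, -0.001, -0.001]
contact_force: [-0.2, -0.2, -3.6]
opening: 0.623
```

>>> {"op": "arm_command", "data": {"commands": [[[0,0,0,0,0,0],[0,0,0,0,0,0]]]}}

```text
time: 5.7
eef_pos: [0.4816, 0.1868, 0.2348]
tcp_rot: [0.502, 0.865, -0.0, -0.0]
contact_force: [-0.2, 0.5, -3.4]
opening: 0.615
```

```bash
python3 -c "
from h import *
to(.5445,.1165,.237,119.75)
im=imaging.read_camera('wrist');cv2.imwrite('pics/w3.png',cv2.resize(im[:,:,::-1],(800,600),interpolation=cv2.INTER_CUBIC))
im=imaging.read_camera('scene');cv2.imwrite('pics/s3.png',im[:,:,::-1])
to(.5445,.1165,.237,119.75)
print(proj('wrist',[[.5445,.1165,.185],[.5445,.1165,.082]])/.7)"
```

```text
t 5.7 tcp [0.4816 0.1868 0.2348] xyaw 119.73 F [-0.2  0.5 -3.4] op 0.615 q6 -1.92
shift cm [-9.22  1.97 -0.23]
turn deg [-0.04 -0.03 -0.02]
t 5.8 tcp [0.4818 0.1867 0.2351] xyaw 119.73 F [-0.2  0.3 -3.1] op 0.62 q6 -1.92
shift cm [-9.2   1.96 -0.19]
turn deg [-0.01 -0.01 -0.02]
[[195.96175107 376.58345725]
 [263.26680945 308.39375719]]
```

View pics/w3.png

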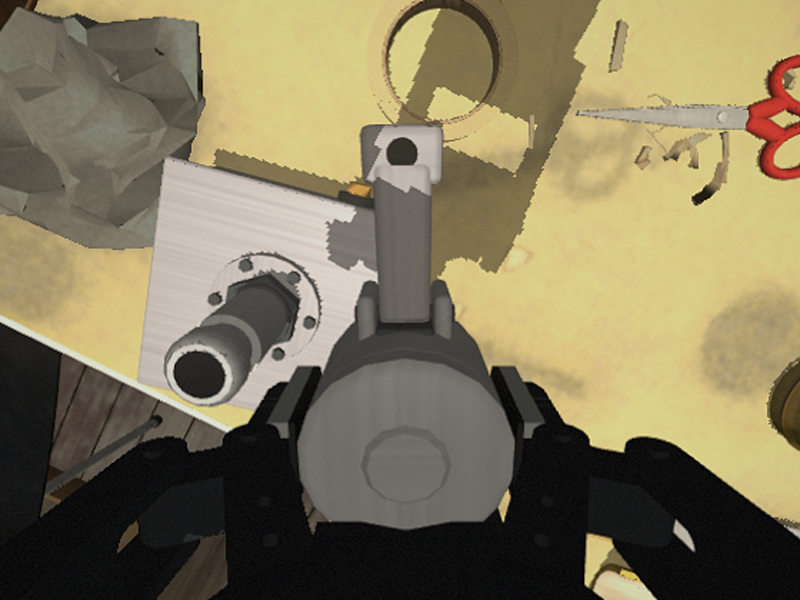

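The picture shows the adaptor's rim centre at about (200.5,373), the flange bolt-circle centre at about (262.5,310), and the held coupling's disc centre at about (406,463).

```bash
python3 -c "
from h import *
o1=np.array([200.5,373])*.7;o2=np.array([262.5,310])*.7
for zb in(.082,.085):
  q=LS(lambda v:np.r_[proj('wrist',[v[0],v[1],v[2]])[0]-o1,proj('wrist',[v[0],v[1],zb])[0]-o2],[.5445,.1165,.185]);print(zb,q.x.round(4),q.fun.round(1))
  q3=q.x
s=ctrl.get_state();M=R.from_quat(s['tcp_rot']).as_matrix()
for px in ((406.5,464),(406,460)):
  t=LS(lambda v:proj('wrist',s['eef_pos']+M@[*v,-.0414])[0]-np.array(px)*.7,[0,0]).x;print('coupling top in tool mm',t*1000)
# predicted disc outline
a=np.linspace(0,2*np.pi,360);P=s['eef_pos']+np.c_[.027*np.cos(a),.027*np.sin(a),0*a-.0414]@M.T
w=proj('wrist',P)/.7;print('disc px',w.min(0),w.max(0))
to(.5445,.1165,.237,119.75)"
```

```text
0.082 [0.5457 0.1165 0.179 ] [ 0.  0. -0. -0.]
0.085 [0.5445 0.1169 0.181 ] [ 0.  0. -0. -0.]
coupling top in tool mm [-1.18041635  0.13953905]
coupling top in tool mm [-1.29999837 -0.95566661]
disc px [297.87798374 358.06256071] [525.0809719  555.64501383]
t 5.8 tcp [0.4818 0.1867 0.2351] xyaw 119.73 F [-0.2  0.3 -3.1] op 0.62 q6 -1.92
shift cm [-9.2   1.96 -0.19]
turn deg [-0.01 -0.01 -0.02]
```

View pics/s3.png

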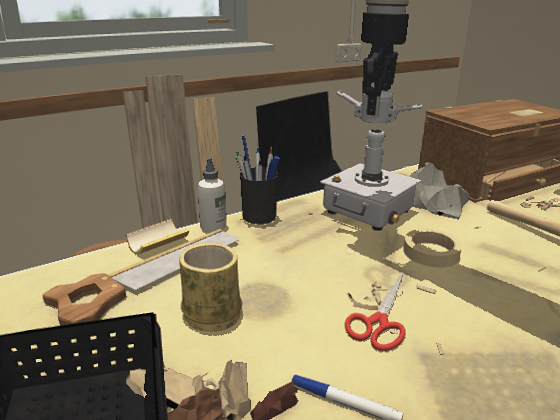

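>>> {"op": "arm_command", "data": {"commands": [[[-1,0.25,0,0,0,0],[-1.5,0.35,0,0,0,0],[-2,0.45,0,0,0,0],[-2,0.45,0,0,0,0],[-1.5,0.3,0,0,0,0],[-1,0.2,0,0,0,0],[-0.15,0,0,0,0,0],[0,0,0,0,0,0],[0,0,0,0,0,0],[0,0,0,0,0,0]]]}}

```text
time: 6.63
eef_pos: [0.5442, 0.1168, 0.2352]
tcp_rot: [0.502, 0.865, 0.0, -0.0]
contact_force: [-0.1, -0.2, -3.3]
opening: 0.617
```

```bash
python3 -c "
from h import *
to(.5446,.117,.197,119.75)
for n,a in(('scene',(330,70,430,145)),('top',(350,140,470,230))):
  im=imaging.read_camera(n);x,y,X,Y=a
  cv2.imwrite('pics/%s4.png'%n,im[:,:,::-1]); np.save('pics/%s4.npy'%n,im)
A=[cv2.resize(np.load('pics/%s4.npy'%n)[b:d,a:c,::-1],(400,300),interpolation=cv2.INTER_CUBIC) for n,(a,b,c,d) in (('scene',(320,70,440,160)),('top',(355,145,475,235)))]
cv2.imwrite('pics/c4.png',np.hstack(A))"
```

```text
t 6.63 tcp [0.5442 0.1168 0.2352] xyaw 119.7 F [-0.1 -0.2 -3.3] op 0.617 q6 -2.06
shift cm [-0.01  0.05  3.82]
turn deg [-0.01 -0.03 -0.05]
```

View pics/c4.png

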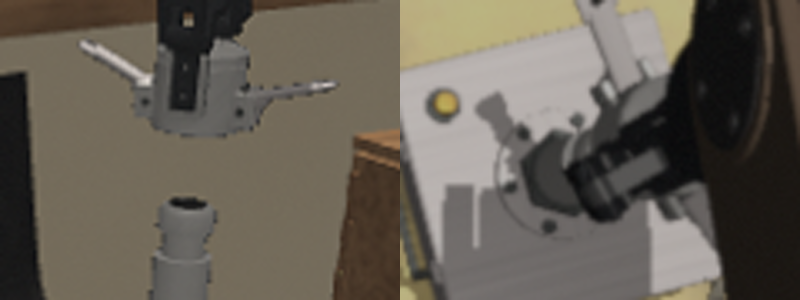

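```bash
python3 -c "
from h import *
f=lambda z,x=.5446,y=.117:((proj('scene',[x,y,z])[0]-[320,70])*400/120).round(1)
print([f(z) for z in(.276,.228,.19,.185,.181,.17,.15)])
u=(f(.2,.5446+.0057,.117-.0082)-f(.2));print('px per 10mm along scene -left dir',u)"
```

```text
[array([201.9,  43.8]), array([193.9, 125.3]), array([187.8, 187.4]), array([187. , 195.5]), array([186.3, 201.9]), array([184.6, 219.4]), array([181.4, 250.7])]
px per 10mm along scene -left dir [ 3.  -3.9]
```

>>> {"op": "arm_command", "data": {"commands": [[[0,0.1,1,0,0,0],[0,0,1,0,0,0],[0,0,1,0,0,0],[0,0,0.6,0,0,0],[0,0,0,0,0,0],[0,0,0,0,0,0],[0,0,0.2,0,0,0],[0,0,0.2,0,0,0],[0,0,0.2,0,0,0],[0,0,0,0,0,0]]]}}

```text
time: 7.57
eef_pos: [0.5454, 0.1167, 0.1931]
tcp_rot: [0.503, 0.865, -0.0, -0.0]
contact_force: [1.1, -0.2, -3.6]
opening: 0.617
```

>>> {"op": "arm_command", "data": {"commands": [[[0,0,0.2,0,0,0],[0,0,0.1,0,0,0],[0,0,0,0,0,0]]]}}

```text
time: 7.82
eef_pos: [0.5453, 0.1168, 0.19]
tcp_rot: [0.503, 0.865, -0.0, -0.0]
contact_force: [-0.3, -0.1, -3.5]
opening: 0.616
```

>>> {"op": "arm_command", "data": {"commands": [[[0,0,0.15,0,0,0],[0,0,0.15,0,0,0],[0,0,0,0,0,0]]]}}

```text
time: 8.07
eef_pos: [0.5453, 0.1168, 0.1869]
tcp_rot: [0.503, 0.865, -0.0, -0.0]
contact_force: [-0.9, 0.6, -3.1]
opening: 0.615
```

>>> {"op": "arm_command", "data": {"commands": [[[0,0,0.15,0,0,0],[0,0,0.15,0,0,0],[0,0,0,0,0,0]]]}}

```text
time: 8.32
eef_pos: [0.5453, 0.1168, 0.1842]
tcp_rot: [0.503, 0.865, -0.0, -0.0]
contact_force: [-1.4, 0.7, -2.5]
opening: 0.622
```

>>> {"op": "arm_command", "data": {"commands": [[[0,0,0.15,0,0,0],[0,0,0.15,0,0,0],[0,0,0,0,0,0]]]}}

```text
time: 8.57
eef_pos: [0.5449, 0.1168, 0.1806]
tcp_rot: [0.503, 0.865, -0.0, -0.001]
contact_force: [-1.8, 0.6, -2.4]
opening: 0.622
```

>>> {"op": "arm_command", "data": {"commands": [[[0,-0.05,0.2,0,0,0],[0,0,0.2,0,0,0],[0,0,0,0,0,0]]]}}

```text
time: 8.82
eef_pos: [0.5448, 0.1165, 0.1766]
tcp_rot: [0.503, 0.865, -0.0, -0.0]
contact_force: [-0.9, -0.0, -3.9]
opening: 0.615
```

>>> {"op": "arm_command", "data": {"commands": [[[0,0,0.2,0,0,0],[0,0,0.2,0,0,0],[0,0,0,0,0,0]]]}}

```text
time: 9.07
eef_pos: [0.5448, 0.1165, 0.1727]
tcp_rot: [0.503, 0.865, -0.0, -0.0]
contact_force: [-1.8, 0.6, -3.0]
opening: 0.62
```

>>> {"op": "arm_command", "data": {"commands": [[[0,0,0.2,0,0,0],[0,0,0.2,0,0,0],[0,0,0,0,0,0]]]}}

```text
time: 9.32
eef_pos: [0.5448, 0.1165, 0.1688]
tcp_rot: [0.503, 0.865, -0.0, -0.0]
contact_force: [-2.9, 0.3, -2.0]
opening: 0.62
```

>>> {"op": "arm_command", "data": {"commands": [[[0,-0.08,0.1,0,0,0],[0,0,0.2,0,0,0],[0,0,0,0,0,0]]]}}

```text
time: 9.57
eef_pos: [0.5447, 0.1163, 0.1661]
tcp_rot: [0.503, 0.865, 0.0, 0.0]
contact_force: [-1.4, 1.6, -2.6]
opening: 0.62
```

>>> {"op": "arm_command", "data": {"commands": [[[0,0,0.15,0,0,0],[0,0,0.1,0,0,0],[0,0,0,0,0,0]]]}}

```text
time: 9.82
eef_pos: [0.5446, 0.1162, 0.1637]
tcp_rot: [0.503, 0.865, 0.0, 0.0]
contact_force: [-1.3, 2.0, -2.9]
opening: 0.616
```

>>> {"op": "arm_command", "data": {"commands": [[[0,0,0.1,0,0,0],[0,0,0.1,0,0,0],[0,0,0,0,0,0]]]}}

```text
time: 10.07
eef_pos: [0.5447, 0.1162, 0.1624]
tcp_rot: [0.503, 0.865, 0.0, 0.0]
contact_force: [-2.3, 1.5, 0.1]
opening: 0.617
```

>>> {"op": "arm_command", "data": {"commands": [[[0.05,0,0.1,0,0,0],[0,0,0,0,0,0]]]}}

```text
time: 10.23
eef_pos: [0.5447, 0.1163, 0.1623]
tcp_rot: [0.502, 0.865, -0.0, 0.001]
contact_force: [-3.5, -1.4, 4.7]
opening: 0.618
```

>>> {"op": "arm_command", "data": {"commands": [[[0,0,0.1,0,0,0],[0,0,0,0,0,0]]]}}

```text
time: 10.4
eef_pos: [0.5447, 0.1163, 0.1623]
tcp_rot: [0.502, 0.865, -0.0, 0.001]
contact_force: [-5.2, -0.6, 9.0]
opening: 0.619
```

>>> {"op": "arm_command", "data": {"commands": [[[0,0,0.1,0,0,0],[0,0,0,0,0,0]]]}}

```text
time: 10.57
eef_pos: [0.5448, 0.1163, 0.1619]
tcp_rot: [0.502, 0.865, -0.0, 0.001]
contact_force: [-6.8, -0.3, 11.6]
opening: 0.611
```

>>> {"op": "arm_command", "data": {"commands": [[[0,0,0.1,0,0,0],[0,0,0,0,0,0]]]}}

```text
time: 10.73
eef_pos: [0.5447, 0.1163, 0.1612]
tcp_rot: [0.502, 0.865, -0.0, 0.001]
contact_force: [-7.6, -0.3, 11.2]
opening: 0.615
```

>>> {"op": "arm_command", "data": {"commands": [[[0.05,-0.1,0.1,0,0,0],[0,0,0.1,0,0,0],[0,0,0,0,0,0]]]}}

```text
time: 10.98
eef_pos: [0.5448, 0.1163, 0.1599]
tcp_rot: [0.502, 0.865, 0.001, 0.002]
contact_force: [-5.0, 0.1, 12.6]
opening: 0.621
```

>>> {"op": "arm_command", "data": {"commands": [[[0,0,0.1,0,0,0],[0,0,0.1,0,0,0],[0,0,0,0,0,0]]]}}

```text
time: 11.23
eef_pos: [0.5448, 0.1163, 0.1579]
tcp_rot: [0.502, 0.865, 0.001, 0.002]
contact_force: [-6.0, -0.2, 13.1]
opening: 0.617
```

>>> {"op": "arm_command", "data": {"commands": [[[0.05,-0.1,0.1,0,0,0],[0,0,0.1,0,0,0],[0,0,0,0,0,0]]]}}

```text
time: 11.48
eef_pos: [0.5448, 0.1163, 0.1566]
tcp_rot: [0.503, 0.865, 0.002, 0.003]
contact_force: [-3.8, 0.7, 12.5]
opening: 0.615
```

>>> {"op": "arm_command", "data": {"commands": [[[0,0,0.1,0,0,0],[0,0,0.1,0,0,0],[0,0,0,0,0,0]]]}}

```text
time: 11.73
eef_pos: [0.5448, 0.1163, 0.1547]
tcp_rot: [0.503, 0.865, 0.002, 0.003]
contact_force: [-3.1, -0.3, 12.9]
opening: 0.616
```

>>> {"op": "arm_command", "data": {"commands": [[[0,0,0.1,0,0,0],[0,0,0,0,0,0]]]}}

```text
time: 11.9
eef_pos: [0.5448, 0.1163, 0.1538]
tcp_rot: [0.503, 0.865, 0.002, 0.003]
contact_force: [-4.0, 1.0, 13.8]
opening: 0.615
```

>>> {"op": "arm_command", "data": {"commands": [[[0,0,0.1,0,0,0],[0,0,0,0,0,0]]]}}

```text
time: 12.07
eef_pos: [0.5448, 0.1163, 0.1529]
tcp_rot: [0.503, 0.864, 0.002, 0.003]
contact_force: [-3.5, 0.2, 14.1]
opening: 0.618
```

>>> {"op": "arm_command", "data": {"commands": [[[0,0,0.1,0,0,0],[0,0,0,0,0,0]]]}}

```text
time: 12.23
eef_pos: [0.5448, 0.1163, 0.152]
tcp_rot: [0.503, 0.864, 0.002, 0.003]
contact_force: [-3.2, -0.5, 14.4]
opening: 0.615
```

>>> {"op": "arm_command", "data": {"commands": [[[0,0,0.1,0,0,0],[0,0,0,0,0,0]]]}}

```text
time: 12.4
eef_pos: [0.5448, 0.1163, 0.1513]
tcp_rot: [0.503, 0.865, 0.002, 0.003]
contact_force: [-5.3, -0.6, 16.5]
opening: 0.617
```

>>> {"op": "arm_command", "data": {"commands": [[[0,0,0.1,0,0,0],[0,0,0,0,0,0]]]}}

```text
time: 12.57
eef_pos: [0.5449, 0.1163, 0.1513]
tcp_rot: [0.503, 0.865, 0.002, 0.003]
contact_force: [-8.1, -1.1, 19.6]
opening: 0.62
```

>>> {"op": "arm_command", "data": {"commands": [[[0,-0.1,0.1,0,0,0],[0,0,0,0,0,0],[0,0,0,0,0,0]]]}}

```text
time: 12.82
eef_pos: [0.5449, 0.1163, 0.1513]
tcp_rot: [0.503, 0.865, 0.003, 0.004]
contact_force: [-6.3, 1.6, 20.6]
opening: 0.615
```

>>> {"op": "arm_command", "data": {"commands": [[[0,0,0.07,0,0,0],[0,0,0,0,0,0],[0,0,0,0,0,0]]]}}

```text
time: 13.07
eef_pos: [0.5449, 0.1163, 0.1512]
tcp_rot: [0.503, 0.865, 0.003, 0.004]
contact_force: [-7.9, 0.5, 24.8]
opening: 0.618
```

>>> {"op": "arm_command", "data": {"commands": [[[0,-0.05,-0.2,0,0,0],[0,0,-0.2,0,0,0],[0,0,-0.1,0,0,0],[0,0,0,0,0,0]]]}}

```text
time: 13.4
eef_pos: [0.5442, 0.1162, 0.1514]
tcp_rot: [0.503, 0.864, 0.003, 0.004]
contact_force: [3.6, 2.9, 6.9]
opening: 0.616
```

>>> {"op": "arm_command", "data": {"commands": [[[0,0,0,0,0,0],[0,0,0,0,0,0],[0,0,0,0,0,0],[0,0,0,0,0,0],[0,0,0,0,0,0]]], "hand": 1}}

```text
time: 13.82
eef_pos: [0.54, 0.1154, 0.1473]
tcp_rot: [0.503, 0.865, -0.001, -0.001]
contact_force: [-0.1, -0.2, -0.8]
opening: 0.998
```

```bash
python3 -c "
from h import *
to(.5449,.1163,.30,119.75)"
```

```text
t 13.82 tcp [0.54   0.1154 0.1473] xyaw 119.66 F [-0.1 -0.2 -0.8] op 0.998 q6 -2.06
shift cm [ -0.16   0.44 -15.28]
turn deg [-0.09 -0.02 -0.09]
```

>>> {"op": "arm_command", "data": {"commands": [[[0,0,-1.5,0,0,0],[0,0,-2,0,0,0],[0,0,-2.5,0,0,0],[0,0,-2.5,0,0,0],[0,0,-2.5,0,0,0],[0,0.4,-1.5,0,0,0],[0,0,-0.5,0,0,0],[0,0,0,0,0,0],[0,0,0,0,0,0],[0,0,0,0,0,0]]], "hand": 0}}

```text
time: 14.65
eef_pos: [0.5431, 0.1175, 0.2759]
tcp_rot: [0.503, 0.865, -0.001, -0.002]
contact_force: [-0.1, 0.8, -0.2]
opening: -0.001
```

```bash
python3 -c "
from h import *
s=ctrl.get_state()
to(.5449,.1163,.27,119.75)
im=imaging.read_camera('wrist');sc=imaging.read_camera('scene')
A=cv2.resize(im[:,:,::-1],(400,300),interpolation=cv2.INTER_AREA)
A=cv2.resize(im[60:360,80:480,::-1],(560,420));B=cv2.resize(sc[70:190,310:450,::-1],(560,480),interpolation=cv2.INTER_CUBIC)
cv2.imwrite('pics/w5.png',cv2.resize(im[:,:,::-1],(800,600)));cv2.imwrite('pics/s5.png',B)
c=np.array([.5449,.1163,.1927]);print(proj('wrist',c,s)/.7, proj('wrist',c-[0,0,.0335],s)/.7)"
```

```text
t 14.65 tcp [0.5431 0.1175 0.2759] xyaw 119.66 F [-0.1  0.8 -0.2] op -0.001 q6 -2.06
shift cm [-0.2   0.1   0.59]
turn deg [-0.19 -0.09 -0.09]
[[404.15391824 313.34778869]] [[404.23205695 295.59934348]]
```

View pics/w5.png

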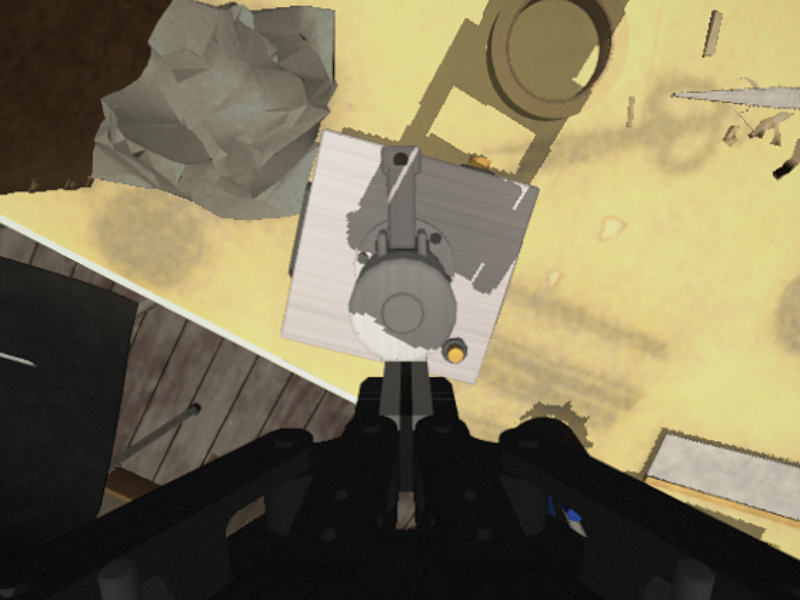

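View pics/s5.png

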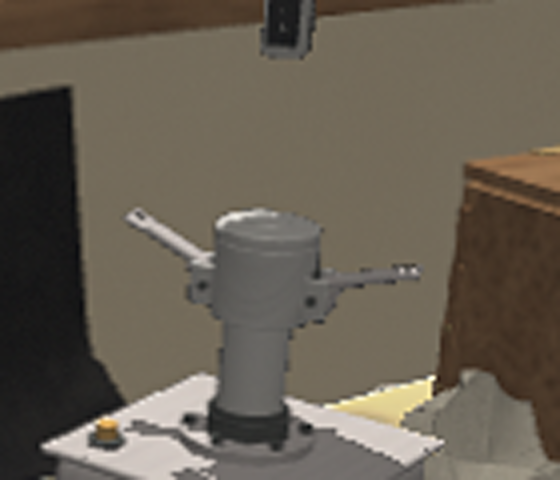

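The pictures show the coupling standing upright on the adaptor with both arms raised. The disc is at (403,313), which matches the prediction. Next is the far arm: closed fingers go over its end, 68 mm out from the axis.

>>> {"op": "arm_command", "data": {"commands": [[[-0.2,1.5,0,0,0,0],[0,2,0,0,0,0],[0,2,0.5,0,0,0],[0,1.4,1.5,0,0,0],[0,0,2,0,0,0],[0,0,1,0,0,0],[0,0,0,0,0,0],[0,0,0,0,0,0],[0,0,0,0,0,0]]]}}

```text
time: 15.5
eef_pos: [0.6052, 0.1499, 0.229]
tcp_rot: [0.503, 0.864, 0.0, 0.0]
contact_force: [-0.2, -1.1, 0.8]
opening: 0.001
```

```bash
cat >>h.py <<'E'
def rz(): # radial position in tool axes rel. coupling axis, mm
    s=ctrl.get_state();M=R.from_quat(s["tcp_rot"]).as_matrix();d=s["eef_pos"]-[.5449,.1163,0]
    print("t",round(s["time"],2),"off x,y mm",(d[:2]@M[:2,:2]*1000).round(1),"z",(s["eef_pos"][2]*1000).round(1),"F tool",(s["contact_force"]@M).round(1))
E
python3 -c "
from h import *
rz();to(.6039,.15,.2,119.66)"
```

```text
t 15.5 off x,y mm [-0.6 69. ] z 229.0 F tool [-0.8 -0.7 -0.8]
t 15.5 tcp [0.6052 0.1499 0.229 ] xyaw 119.65 F [-0.2 -1.1  0.8] op 0.001 q6 -2.01
shift cm [ 0.07 -0.11  2.9 ]
turn deg [ 0.06  0.03 -0.01]
```

Now go down to level: z .229 → .1675.

>>> {"op": "arm_command", "data": {"commands": [[[0,0,1,0,0,0],[0,0,1,0,0,0],[0,0,0.7,0,0,0],[0,0,0.5,0,0,0],[0,0,0.5,0,0,0],[0,0,0,0,0,0]]]}}

```text
time: 16.0
eef_pos: [0.6046, 0.15, 0.1896]
tcp_rot: [0.503, 0.865, -0.0, -0.001]
contact_force: [0.6, -0.1, 0.6]
opening: 0.001
```

>>> {"op": "arm_command", "data": {"commands": [[[0,0,0.5,0,0,0],[0,0,0.5,0,0,0],[0,0,0.5,0,0,0],[0,0,0.5,0,0,0],[0,0,0.5,0,0,0],[0,0,0,0,0,0]]]}}

```text
time: 16.5
eef_pos: [0.6048, 0.1501, 0.165]
tcp_rot: [0.503, 0.865, -0.0, -0.0]
contact_force: [2.4, 0.9, 1.7]
opening: 0.002
```

```bash
python3 -c "
from h import *
rz()"
```

```text
t 16.5 off x,y mm [-0.2 68.8] z 165.0 F tool [-0.4  2.5 -1.7]
```

>>> {"op": "arm_command", "data": {"commands": [[[0,0,0.35,0,0,0],[0,0,0.35,0,0,0],[0,-0.05,0.4,0,0,0],[0,-0.05,0.4,0,0,0],[0,-0.15,0.4,0,0,0],[0,-0.2,0.35,0,0,0],[0,0,0,0,0,0]]]}}

```text
time: 17.08
eef_pos: [0.6007, 0.148, 0.1421]
tcp_rot: [0.503, 0.864, 0.0, -0.0]
contact_force: [4.5, 1.8, 0.8]
opening: 0.005
```

```bash
python3 -c "
from h import *
rz()"
```

```text
t 17.08 off x,y mm [-0.1 64.2] z 142.1 F tool [-0.6  4.8 -0.8]
```

>>> {"op": "arm_command", "data": {"commands": [[[0,-0.25,0.3,0,0,0],[0,-0.3,0.3,0,0,0],[0,-0.3,0.25,0,0,0],[0,-0.3,0.2,0,0,0],[0,-0.3,0.15,0,0,0],[0,-0.3,0.1,0,0,0],[0,0,0,0,0,0]]]}}

```text
time: 17.67
eef_pos: [0.585, 0.1393, 0.1284]
tcp_rot: [0.503, 0.864, -0.0, -0.001]
contact_force: [4.4, 2.8, -2.6]
opening: -0.002
```

```bash
python3 -c "
from h import *
rz()"
```

```text
t 17.67 off x,y mm [ 0.2 46.2] z 128.4 F tool [0.3 5.2 2.5]
```

>>> {"op": "arm_command", "data": {"commands": [[[0,-0.2,0,0,0,0],[0,0,0,0,0,0]]]}}

```text
time: 17.83
eef_pos: [0.5848, 0.1391, 0.1286]
tcp_rot: [0.503, 0.864, 0.002, 0.001]
contact_force: [9.4, 5.0, -7.0]
opening: -0.002
```

>>> {"op": "arm_command", "data": {"commands": [[[0,-0.2,0,0,0,0],[0,0,0,0,0,0]]]}}

```text
time: 18.0
eef_pos: [0.5849, 0.1389, 0.1288]
tcp_rot: [0.503, 0.864, 0.004, 0.003]
contact_force: [15.5, 8.3, -10.0]
opening: 0.001
```

>>> {"op": "arm_command", "data": {"commands": [[[0,-0.2,0,0,0,0],[0,0,0,0,0,0]]]}}

```text
time: 18.17
eef_pos: [0.5849, 0.1389, 0.1289]
tcp_rot: [0.503, 0.864, 0.007, 0.004]
contact_force: [20.6, 11.0, -12.4]
opening: -0.004
```

```bash
python3 -c "
from h import *
rz()"
```

```text
t 18.17 off x,y mm [-0.1 45.9] z 128.9 F tool [-0.6 23.1 12.8]
```

>>> {"op": "arm_command", "data": {"commands": [[[0,0.6,0,0,0,0],[0,1.5,0,0,0,0],[0,1,-1.5,0,0,0],[0,0,-2.5,0,0,0],[0,0,-3,0,0,0],[0,0,-2.5,0,0,0],[0,0,-1,0,0,0],[0,0,0,0,0,0],[0,0,0,0,0,0]]]}}

```text
time: 18.92
eef_pos: [0.6065, 0.1513, 0.2339]
tcp_rot: [0.503, 0.865, -0.001, -0.001]
contact_force: [0.7, -0.4, -0.3]
opening: -0.001
```

```bash
python3 -c "
from h import *
rz();to(.5449,.1163,.233,119.66)"
```

```text
t 18.92 off x,y mm [-0.1 70.8] z 233.9 F tool [-0.7  0.4  0.3]
t 18.92 tcp [0.6065 0.1513 0.2339] xyaw 119.66 F [ 0.7 -0.4 -0.3] op -0.001 q6 -2.01
shift cm [ 0.01 -7.08  0.12]
turn deg [-0.18 -0.06 -0.  ]
```

>>> {"op": "arm_command", "data": {"commands": [[[0,-1.5,0,0,0,0],[0,-2,0,0,0,0],[0,-2.5,0,0,0,0],[0,-2.5,0,0,0,0],[0,-2.5,0,0,0,0],[0,-1.9,0,0,0,0],[0,-1,0,0,0,0],[0,0,0.3,0,0,0],[0,0,0.3,0,0,0],[0,0,0,0,0,0]]]}}

```text
time: 19.75
eef_pos: [0.4867, 0.083, 0.228]
tcp_rot: [0.503, 0.865, -0.001, -0.001]
contact_force: [-0.4, 0.8, -0.8]
opening: -0.002
```

```bash
python3 -c "
from h import *
rz()"
```

```text
t 19.75 off x,y mm [ -0.1 -67.1] z 228.0 F tool [0.9 0.  0.8]
```

>>> {"op": "arm_command", "data": {"commands": [[[0,0,1,0,0,0],[0,0,1,0,0,0],[0,0,0.8,0,0,0],[0,0,0.5,0,0,0],[0,0,0.5,0,0,0],[0,-0.1,0.5,0,0,0],[0,-0.1,0.5,0,0,0],[0,0,0.5,0,0,0],[0,0,0.5,0,0,0],[0,0,0,0,0,0]]]}}

```text
time: 20.58
eef_pos: [0.4847, 0.0816, 0.171]
tcp_rot: [0.503, 0.865, -0.0, -0.0]
contact_force: [-0.7, -0.3, 1.4]
opening: 0.001
```

```bash
python3 -c "
from h import *
rz()"
```

```text
t 20.58 off x,y mm [ -0.4 -69.4] z 171.0 F tool [ 0.1 -0.8 -1.4]
```

>>> {"op": "arm_command", "data": {"commands": [[[0,0,0.35,0,0,0],[0,0.05,0.35,0,0,0],[0,0,0.35,0,0,0],[0,0,0.35,0,0,0],[0,0.05,0.4,0,0,0],[0,0.05,0.4,0,0,0],[0,0.15,0.4,0,0,0],[0,0.2,0.35,0,0,0],[0,0,0,0,0,0]]]}}

```text
time: 21.33
eef_pos: [0.4891, 0.0843, 0.1407]
tcp_rot: [0.503, 0.865, -0.0, -0.001]
contact_force: [-2.4, -2.1, 1.1]
opening: 0.001
```

```bash
python3 -c "
from h import *
rz()"
```

```text
t 21.33 off x,y mm [ -0.2 -64.3] z 140.7 F tool [-0.6 -3.1 -1.1]
```

>>> {"op": "arm_command", "data": {"commands": [[[0,0.25,0.25,0,0,0],[0,0.3,0.25,0,0,0],[0,0.3,0.25,0,0,0],[0,0.3,0.2,0,0,0],[0,0.3,0.15,0,0,0],[0,0.3,0.1,0,0,0],[0,0,0,0,0,0]]]}}

```text
time: 21.92
eef_pos: [0.5033, 0.0927, 0.128]
tcp_rot: [0.502, 0.865, -0.002, -0.002]
contact_force: [-4.4, -3.2, -2.1]
opening: 0.0
```

>>> {"op": "arm_command", "data": {"commands": [[[0,0.2,0,0,0,0],[0,0,0,0,0,0]]]}}

```text
time: 22.08
eef_pos: [0.5037, 0.0931, 0.1278]
tcp_rot: [0.502, 0.865, -0.003, -0.003]
contact_force: [-7.2, -7.4, -1.7]
opening: -0.001
```

>>> {"op": "arm_command", "data": {"commands": [[[0,0.2,0,0,0,0],[0,0,0,0,0,0]]]}}

```text
time: 22.25
eef_pos: [0.5039, 0.0933, 0.1275]
tcp_rot: [0.502, 0.865, -0.005, -0.005]
contact_force: [-11.4, -9.9, 1.6]
opening: 0.001
```

```bash
python3 -c "
from h import *
rz()"
```

```text
t 22.25 off x,y mm [  0.4 -47. ] z 127.5 F tool [ -2.9 -14.9  -1.4]
```

>>> {"op": "arm_command", "data": {"commands": [[[0,0.2,0,0,0,0],[0,0,0,0,0,0]]]}}

```text
time: 22.42
eef_pos: [0.504, 0.0934, 0.1273]
tcp_rot: [0.502, 0.865, -0.007, -0.006]
contact_force: [-16.7, -12.5, 4.8]
opening: 0.001
```

>>> {"op": "arm_command", "data": {"commands": [[[0,0.15,0,0,0,0],[0,0,0,0,0,0]]]}}

```text
time: 22.58
eef_pos: [0.504, 0.0935, 0.1272]
tcp_rot: [0.501, 0.865, -0.009, -0.007]
contact_force: [-20.4, -14.2, 8.2]
opening: -0.0
```

```bash
python3 -c "
from h import *
rz()"
```

```text
t 22.58 off x,y mm [  0.5 -46.8] z 127.2 F tool [ -2.1 -25.   -7.6]
```

Hard stop on this side too. Back off, lift, move aside and look.

>>> {"op": "arm_command", "data": {"commands": [[[0,-0.8,0,0,0,0],[0,-1.5,0,0,0,0],[0,-1.2,-1.5,0,0,0],[0,0,-2.5,0,0,0],[0,0,-3,0,0,0],[0,0,-3,0,0,0],[0,0,-2,0,0,0],[0,0,-0.5,0,0,0],[0,0,0,0,0,0],[0,0,0,0,0,0]]]}}

```text
time: 23.42
eef_pos: [0.4806, 0.0797, 0.2539]
tcp_rot: [0.503, 0.865, 0.0, -0.0]
contact_force: [0.2, 0.2, 0.1]
opening: 0.001
```

```bash
python3 -c "
from h import *
rz()
a=imaging.read_camera('scene')[90:195,310:450,::-1];b=imaging.read_camera('wrist')[:,:,::-1]
cv2.imwrite('pics/c6.png',np.hstack([cv2.resize(a,(400,300),interpolation=cv2.INTER_CUBIC),cv2.resize(b,(400,300))]))"
```

```text
t 23.42 off x,y mm [ -0. -74.] z 253.9 F tool [ 0.   0.3 -0.1]
```

View pics/c6.png

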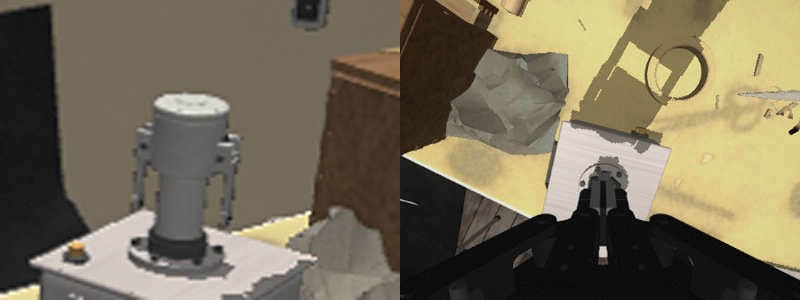

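The scene crop shows both arms hanging straight down beside the upright coupling, one at x≈140 and the other at x≈228, and the gripper is clear. Handing in.

```bash
python3 -c "
from plant import ctrl
print(ctrl.sign_off())"
```

```text
the job is handed in; nothing more can be done
None
```

The coupling is pushed home on the adaptor and both cam arms are swung down. I let go and handed the job in at about 23.5 s of the 61 s allowed; no verdict was reported.

- **Pushing home:** the seal first dragged with the tool at z = 0.162 m, and the hard stop came at 0.151 m, matching the 11 mm expected. The highest force I read there was about 25 N net, or about 28 N with the coupling's weight added, against the 45 N limit.
- **Cam arms:** I swung the far arm down first, then the near one, with closed fingers. Each moved against 3–5 N until it met its own stop, and I then pressed to about 23–25 N sideways. The two stop positions differed by about 1 mm as measured from the coupling's axis, which I put down to small errors in locating that axis.
- **Last checks:** the final picture shows the coupling upright and both arms hanging straight down. The gripper was clear, with a force reading of about zero. The mug, bottle and pen pot are not in that last crop. I kept the gripper away from them throughout and read no unexpected contact forces.

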